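Tip the drained container onto its feet and feed it into the tray reader

ROBOT

A 7-joint arm with a two-finger parallel gripper is mounted at the origin on a cart in front of the work surface, level with it; the furniture and walls round the work are solid. World frame = base frame: x ahead of the robot, y to its left, z up, the work surface at z = 0. Lengths are in mm, angles in rad, forces in N, time in s.
With the tool pointing down it reaches from about 350 to 900 mm from the base axis. Payload 8.1 kg.
Tool frame: the origin (TCP) lies at the very end of the fingers, on their centre line; the grasp point (between the pads) lies 19 mm behind it; z points along the fingers, y is the line along which they close (so a half turn about z gives the same grasp; the last joint's range is limited). The gripper opens to 92 mm and grips with 3 to 60 N. Pads are 19 mm wide; open, the fingers measure 130 mm over their backs; the gripper's body (75 mm by 190 mm) begins 47 mm behind the grasp point.
Start: joints at [-1.423, 0.434, 0.025, 1.573, -0.012, 1.134, -0.075], TCP at [155.139, 605.453, 226.742] pointing down, gripper open.
Joint ranges: [-2.62, 2.62], [-0.44, 2.09], [-1.27, 1.32], [0.08, 2.57], [-1.32, 4.46], [0.12, 2], [-2.74, 2.74]. Speed limits (rad/s): [2.22, 2.22, 3.01, 3.01, 3.14, 3.14, 3.14].

INTERFACE

Orientations are given as a 3x3 rotation matrix whose columns are the frame's x, y, z axes.
In Python, from cell import sensors, imaging, job_done gives the robot as it stands.
- The arm moves only by the shell command python3 -m creep 'ROWS' [FORCE]. ROWS is a JSON object whose one key "commands" holds a list of rows, each a list of 7 numbers: the turn, a rotation vector about the tool's x, y, z in rad, then the shift along the tool's x, y, z in mm, then the finger opening in mm, from 0 to 91.8. A call has 1 to 20 rows; each row is the pose to reach, as a shift and turn from the pose commanded when the call began, along the tool's axes at that moment; what a row does not reach only later rows make up. A row lasts 1/12 s, in which the tool goes at most 41.7 mm and 7.16 degrees, less where a joint would pass 70% of its speed; a pose out of reach is approached as far as the arm can. A call with a gripper value outside its range is refused whole. The fingers move at their own pace and stop on an object; FORCE is the grip in N (left out, the last holds). Time passes only in rows, so rows that repeat a pose let the fingers close. It gives the time, the measured TCP pose, the force, the opening and the grip force at its end, in the units of the state.
- sensors.state(): the state, without advancing time (a new reading comes with each control period).
- imaging.read_camera(name): name is "side" or "top"; returns the picture (384x512x3 uint8, blue, green, red); there is no depth.
- imaging.get_calibration(name): a dict with "fx", "fy", "cx", "cy" (pixels), "T" (4x4, takes a point from camera to world coordinates). Camera axes: x right, y up, looking along -z (the intrinsics and any distortion apply to the point x, -y, -z); pixel columns grow to the right and rows downward; lengths in mm; the calibration is good to about 2 mm. A picture is of the moment at which its call begins. get_calibration takes no time and is no camera call.
- job_done(): hands the job in; it is judged then, once.
The state is a dict: "clock": time; "qpos": joint angles; "joint_vel": joint speeds; "joint_efforts": joint torques, N m; "tcp_pos": TCP position; "tool_rot": TCP orientation; "contact_force": force on the tool from outside, world axes, zero at the start; "wrist_torque": the same for the moment, N m; "opening": finger opening in mm; "finger_force": force on a finger pad.
Only numpy, scipy, OpenCV 4.12 (cv2) and the standard library are available. Lean on these libraries where they do the work, as an engineer would, in place of code of your own. Each camera call takes 0.05 s, during which the arm holds its last target. There are 200 camera calls.

TASK

The metal instrument container has been standing on its end to drain in front of the tray reader. Tip it over onto its feet, lid up - never onto its lid - and slide it along the deck through the sprung flap into the reader until it is fully home against the stops inside, then let go. Leave the swab pot, bowl, brush, loupe and pen where they are.

Things in the scene. Friction and masses are not known exactly. Their poses are not given: they have to be found in the camera images.
- container: metal box 165 mm long, 102 wide, 76 thick incl. 3 mm feet, 0.6 kg, standing on end. Origin: centre of that end. Start: +z up its length; +x out of its base (four black feet, toward the reader); -x out of its lid (round perforated plate, wire handle). On its feet: +x down, +z the way it fell, origin mid rear end, 38 mm over the deck. 2-4 N above 110 mm topples it; pushed below 60 it slides.
- tray_reader: fixed white housing 130 mm deep, 144 wide, 112 high; steel deck 6 high, 190 wide runs 380 out in front and on as bay floor. Origin: middle of the bay mouth at bench height; +x into the bay (feed). Mouth 116 wide, 94 high over the deck; guide plates 36 high flare to 176 wide at x=-44. Rubber stops at x=+110: fully home, the container's rear end (its origin) is at x=-55, so 55 mm stick out.
- dust_flap (a joint): plain metal flap, 110 wide, hanging in the bay mouth from a hinge at its top; 0 = hanging shut, grows to 1.5 as it swings inward. A light spring shuts it. Sliding the container takes 3 to 5 N, pushing the flap open with its front edge 2 to 4 N more; beyond that only the stops resist. Afterwards the flap lies on the container's lid at about 1.4.
- swab_pot: pot of swabs, 56 mm round, 102 mm tall, beside the reader; origin under its centre. Leave it.
- open_bowl: open metal bowl, 91 mm round, 36 mm tall, beside the deck; origin under its centre. Leave it.
- nail_brush: brush, 170 mm long, 18 mm tall, beside the deck; origin under its centre. Leave it.
- loupe: folding magnifier, 77 mm long, 14 mm tall, on the bench; origin under its centre. Leave it.
- pen: marker pen, 134 mm long, 14 mm thick, on the bench; origin under its centre. Leave it.
Not all that is in view belongs to the job. What is shaped like the container but brown is not meant.

How it is judged:
By the outcome, as a careful person would: the job done as asked, in the order asked, and still so for the second after the job is handed in, with the robot touching nothing.
It also fails if it takes over 61 s, if anything falls off the work surface, if the arm or the gripper's body presses on something with over 40 N, if the wrist force passes 120 N, or if a joint passes its speed limit or range.

## Working session

There is one attempt and no reset: what is moved stays moved. The work goes in short steps, Python scripts to look and compute and a shell command to move; the robot and the scene stay as the last step left them, time stands still between calls to the robot, and variables do not carry over. Pictures are saved under pics/ and viewed, at most 10 in all, crops included, and the job is handed in when it is done.

```bash
mkdir -p pics
python3 - <<'E'
from cell import sensors, imaging
import cv2,json
s=sensors.state();print(s)
for n in("side","top"):
    cv2.imwrite(f"pics/{n}0.png",imaging.read_camera(n));print(n,imaging.get_calibration(n))
E
```

```text
{'clock': 0.0, 'qpos': array([-1.42258693,  0.43523833,  0.02496666,  1.57408683, -0.01155429,
        1.13400967, -0.07508865]), 'joint_vel': array([ 1.10996984e-03, -1.34536739e-03,  8.61624565e-05, -4.66795019e-04,
        1.03567085e-03, -1.43691263e-04, -6.90037861e-04]), 'joint_efforts': array([-1.04550294e-03, -6.67838931e+01,  9.84782986e-01, -3.14468873e+01,
       -6.04772056e-02,  4.25646943e-02,  1.70600160e-04]), 'tcp_pos': array([155.05754863, 604.93249118, 225.93935972]), 'tool_rot': array([[-9.68703625e-01,  2.48220146e-01, -2.16187214e-04],
       [ 2.48220173e-01,  9.68702347e-01, -1.58364537e-03],
       [-1.83671625e-04, -1.58774504e-03, -9.99998723e-01]]), 'contact_force': array([-0.49549681,  0.41023057, -0.42320785]), 'wrist_torque': array([ 0.00346323, -0.01697968,  0.03447646]), 'finger_force': 0.0, 'opening': 92.13036006287169}
side {'fx': 349.31458408880786, 'fy': 349.31458408880786, 'cx': 258.8247152441278, 'cy': 187.48508858109685, 'T': array([[ 9.99380608e-01, -3.43254618e-02,  7.75652598e-03,
         5.73647101e+02],
       [ 2.51199793e-02,  5.41471938e-01, -8.40343458e-01,
        -7.81840326e+02],
       [ 2.46452361e-02,  8.40017799e-01,  5.41998810e-01,
         5.44424533e+02],
       [ 0.00000000e+00,  0.00000000e+00,  0.00000000e+00,
         1.00000000e+00]])}
top {'fx': 395.09937921273115, 'fy': 395.09937921273115, 'cx': 257.6647178552129, 'cy': 192.55217725742224, 'T': array([[-5.31491874e-03,  9.98189609e-01, -5.99104046e-02,
         4.72299802e+02],
       [-9.99946853e-01, -4.77589286e-03,  9.13680439e-03,
        -1.34101101e+01],
       [ 8.83413753e-03,  5.99557820e-02,  9.98161942e-01,
         1.07006494e+03],
       [ 0.00000000e+00,  0.00000000e+00,  0.00000000e+00,
         1.00000000e+00]])}
```

View pics/side0.png

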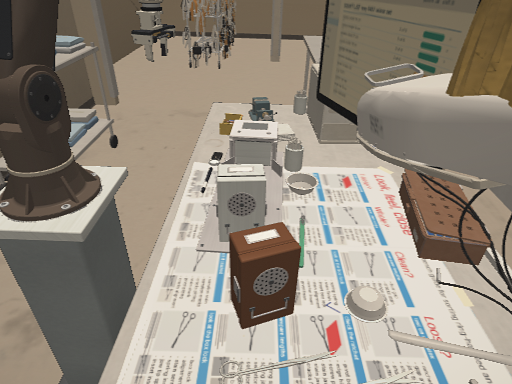

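View pics/top0.png

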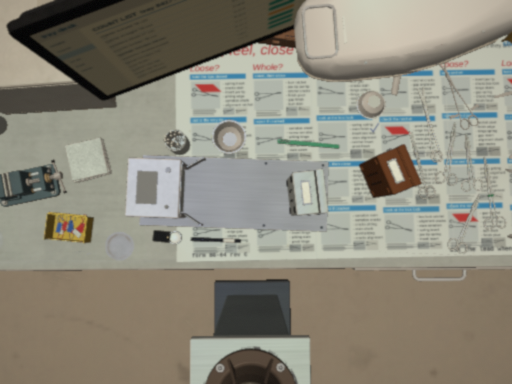

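The side view shows the metal container at about (242,205) with the reader behind it at (253,145). The brown decoy is in front at (265,275). In the top view the deck spans columns 140–327, the reader is at the left, and the container is near (307,192). I'll enlarge both.

Run:
```python
import cv2
a=cv2.imread("pics/top0.png")[120:260,120:340];cv2.imwrite("pics/topc.png",cv2.resize(a,None,fx=3.6,fy=3.6,interpolation=2))
a=cv2.imread("pics/side0.png")[105:265,180:330];cv2.imwrite("pics/sidec.png",cv2.resize(a,None,fx=3.7,fy=3.7,interpolation=2))
```

```text
(no output)
```

View pics/topc.png

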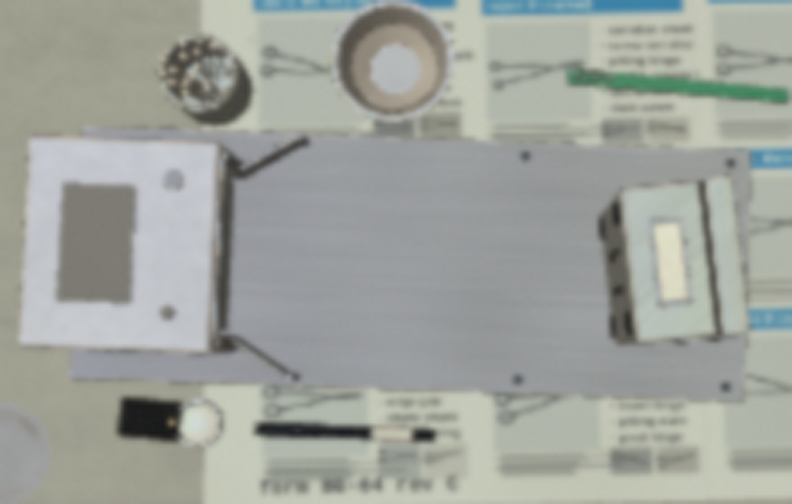

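View pics/sidec.png

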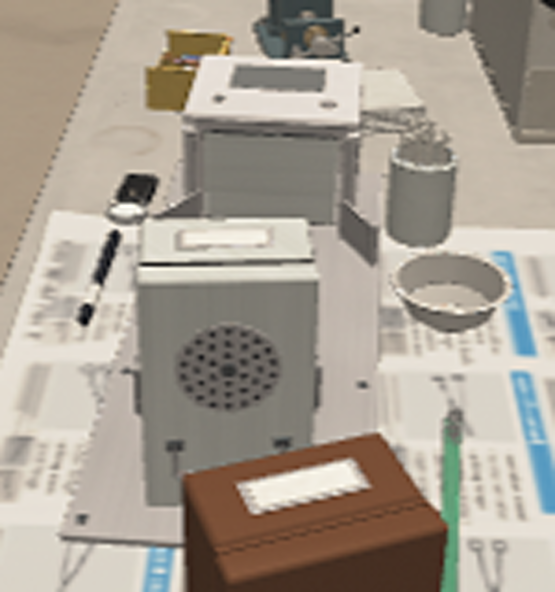

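```bash
cat > h.py <<'E'
import numpy as np
from cell import imaging
C={n:imaging.get_calibration(n) for n in("side","top")}
def ray(n,p):
    c=C[n];T=c["T"];d=T[:3,:3]@[(p[0]-c["cx"])/c["fx"],-(p[1]-c["cy"])/c["fy"],-1];return T[:3,3],d
def atz(n,p,z): o,d=ray(n,p);return o+d*(z-o[2])/d[2]
def tri(a,b):
    o1,d1=ray("top",a);o2,d2=ray("side",b)
    s=np.linalg.lstsq(np.c_[d1,-d2],o2-o1,rcond=None)[0];p,q=o1+s[0]*d1,o2+s[1]*d2
    return (p+q)/2,np.linalg.norm(p-q)
def proj(n,P):
    c=C[n];T=c["T"];q=T[:3,:3].T@(np.array(P)-T[:3,3]);return np.array([c["cx"]+c["fx"]*q[0]/-q[2],c["cy"]+c["fy"]*q[1]/q[2]])
tc=lambda u,v:(120+u/3.6-.36,120+v/3.6-.36)
sc=lambda u,v:(180+u/3.7-.36,105+v/3.7-.36)
E
python3 - <<'E'
from h import *
np.set_printoptions(precision=1,suppress=True)
print("container")
for a,b in[((735,178),(317,264)),((748,333),(138,268)),((622,192),(313,220)),((632,342),(143,220))]:
    print(*tri(tc(*a),sc(*b)),atz("top",tc(*a),171))
print("roof")
for a,b in[((220,143),(360,122)),((215,350),(187,120)),((30,140),(362,65)),((20,345),(203,58))]:
    print(*tri(tc(*a),sc(*b)),atz("top",tc(*a),112))
print("deck")
for a in[(750,150),(745,402),(70,380),(85,126)]: print(atz("top",tc(*a),6))
print("guide tips z42"); 
for a in[(308,141),(296,378)]: print(atz("top",tc(*a),42))
print("deck tri",tri(tc(745,402),sc(62,538)))
E
```

```text
container
[ 579.5 -172.   179.3] 2.1076103241071347 [ 579.4 -173.5  171. ]
[ 481.8 -178.9  177.1] 2.0137969471064454 [ 480.8 -180.2  171. ]
[ 574.5 -101.6  167.5] 6.713187372010815 [ 570.8 -101.4  171. ]
[ 475.9 -107.1  167. ] 0.7627058865772706 [ 475.5 -106.7  171. ]
roof
[613.  165.2 110.6] 2.0631658873661367 [611.7 164.9 112. ]
[473.7 168.7 105.8] 3.60013371411267 [471.9 167.3 112. ]
[616.8 295.3 105.8] 3.2074489317329835 [614.3 293.2 112. ]
[476.6 300.  105.8] 1.3971722379395564 [475.9 297.9 112. ]
deck
[ 620.2 -214.5    6. ]
[ 431.  -207.7    6. ]
[450.1 294.8   6. ]
[640.5 286.    6. ]
guide tips z42
[623.1 114.   42. ]
[451.4 122.2  42. ]
deck tri (array([ 432.3, -208. ,    3.1]), np.float64(2.8065396228701114))
```

Measured values:
- **Reader:** mouth at about (541,168), feed direction about (0.038,0.999).
- **Container:** top centre at about (527,-140), base normal about (-0.075,0.997), top at about 171. It is yawed about 6.5° off the feed.

Plan: grip the top across its thickness, straighten the yaw, release, push it over, then push it in.

```bash
cat >> h.py <<'E'
from cell import sensors
from scipy.spatial.transform import Rotation as Ro
def plan(P,yang):
    "delta (tool axes) to TCP P, tool down, tool y at world angle yang deg (mod 180)"
    s=sensors.state();R=s["tool_rot"];a=np.radians(yang);best=None
    for f in(0,np.pi):
        y=np.array([np.cos(a+f),np.sin(a+f),0]);z=np.array([0,0,-1.]);G=np.c_[np.cross(y,z),y,z]
        r=Ro.from_matrix(R.T@G).as_rotvec()
        if best is None or np.linalg.norm(r)<np.linalg.norm(best): best=r
    print("turn",best.round(3),"shift",(R.T@(np.array(P)-s["tcp_pos"])).round(1),"from",s["tcp_pos"].round(1))
E
python3 -c "
from h import *
plan([526.6,-139,260],94.3)"
```

```text
turn [-0.001 -0.    -0.326] shift [-544.6 -628.5  -33. ] from [155. 605. 226.]
```

```bash
python3 -m creep '{"commands":[[0,0,-0.326,-545,-628,-33,91.8],[0,0,-0.326,-545,-628,-33,91.8],[0,0,-0.326,-545,-628,-33,91.8],[0,0,-0.326,-545,-628,-33,91.8],[0,0,-0.326,-545,-628,-33,91.8],[0,0,-0.326,-545,-628,-33,91.8],[0,0,-0.326,-545,-628,-33,91.8],[0,0,-0.326,-545,-628,-33,91.8],[0,0,-0.326,-545,-628,-33,91.8],[0,0,-0.326,-545,-628,-33,91.8],[0,0,-0.326,-545,-628,-33,91.8],[0,0,-0.326,-545,-628,-33,91.8],[0,0,-0.326,-545,-628,-33,91.8],[0,0,-0.326,-545,-628,-33,91.8],[0,0,-0.326,-545,-628,-33,91.8],[0,0,-0.326,-545,-628,-33,91.8],[0,0,-0.326,-545,-628,-33,91.8],[0,0,-0.326,-545,-628,-33,91.8],[0,0,-0.326,-545,-628,-33,91.8],[0,0,-0.326,-545,-628,-33,91.8]]}'; python3 -c "
from h import *
print(sensors.state()['qpos'].round(2))
plan([526.6,-139,235],94.3)"
```

```text
clock: 1.77
tcp_pos: [527.6, -140.2, 259.7]
tool_rot: [[-0.997, -0.075, -0.0], [-0.075, 0.997, 0.0], [0.0, 0.0, -1.0]]
contact_force: [1.1, 1.6, 0.1]
opening: 91.7
finger_force: 0.0
[-0.24  0.29  0.53  1.75 -0.16  1.14  1.98]
turn [ 0. -0.  0.] shift [ 0.9  1.3 24.7] from [ 527.6 -140.2  259.7]
```

```bash
cat > look.py <<'E'
import sys,cv2,numpy as np
from cell import imaging
t=imaging.read_camera("top")[110:270,110:410];s=imaging.read_camera("side")[90:330,180:340]
t=cv2.resize(t,None,fx=1.6,fy=1.6,interpolation=2);s=cv2.resize(s,None,fx=2,fy=2,interpolation=2)
o=np.zeros((480,800,3),np.uint8);o[:256,:480]=t;o[:480,480:800]=s;cv2.imwrite(f"pics/{sys.argv[1]}.png",o)
E
python3 look.py a1
```

```text
(no output)
```

View pics/a1.png

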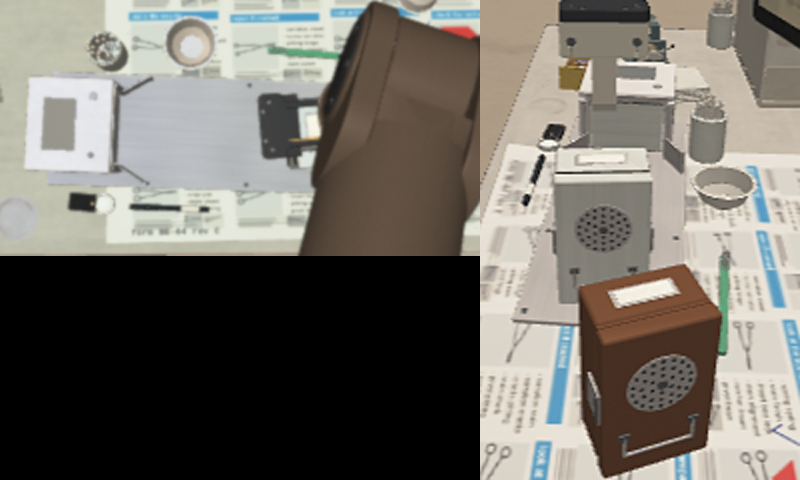

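The gripper hangs over the container with its fingers in line with the box centre (both at column 603). Next I go down and close gently.

```bash
python3 -m creep '{"commands":[[0,0,0,1,1,40,91.8],[0,0,0,1,1,70,91.8],[0,0,0,1,1,85,91.8],[0,0,0,1,1,95,91.8],[0,0,0,1,1,105,91.8],[0,0,0,1,1,115,91.8],[0,0,0,1,1,121,91.8],[0,0,0,1,1,121,91.8]]}' 10; python3 -m creep '{"commands":[[0,0,0,0,0,0,84],[0,0,0,0,0,0,80],[0,0,0,0,0,0,77],[0,0,0,0,0,0,74],[0,0,0,0,0,0,70],[0,0,0,0,0,0,70],[0,0,0,0,0,0,70],[0,0,0,0,0,0,70],[0,0,0,0,0,0,70],[0,0,0,0,0,0,70]]}' 10
```

```text
clock: 2.53
tcp_pos: [525.8, -137.0, 137.9]
tool_rot: [[-0.997, -0.075, -0.001], [-0.075, 0.997, 0.0], [0.001, 0.0, -1.0]]
contact_force: [-0.4, 0.2, 0.2]
opening: 91.7
finger_force: 0.0
clock: 3.37
tcp_pos: [526.8, -138.3, 139.5]
tool_rot: [[-0.997, -0.075, 0.002], [-0.075, 0.997, -0.001], [-0.002, -0.001, -1.0]]
contact_force: [0.1, -4.5, 5.6]
opening: 73.3
finger_force: 10.0
```

```bash
python3 -m creep '{"commands":[[0,0,0.03,-1,0,0,70],[0,0,0.06,-1.5,0,0,70],[0,0,0.09,-2,0,0,70],[0,0,0.113,-2.5,0,0,70],[0,0,0.113,-2.5,0,0,70],[0,0,0.113,-2.5,0,0,70],[0,0,0.113,-2.5,0,0,78],[0,0,0.113,-2.5,0,0,85],[0,0,0.113,-2.5,0,0,91.8],[0,0,0.113,-2.5,0,0,91.8],[0,0,0.113,-2.5,0,0,91.8],[0,0,0.113,-2.5,0,0,91.8]]}' 10; python3 -m creep '{"commands":[[0,0,0,0,0,-10,91.8],[0,0,0,0,0,-20,91.8],[0,0,0,0,0,-50,91.8],[0,0,0,0,0,-80,91.8],[0,0,0,0,0,-100,91.8],[0,0,0,0,0,-100,91.8]]}'; python3 -c "
from h import *
print(sensors.state()['qpos'].round(2))
plan([528,-235,250],177.8);plan([528,-235,250],-2.2)"
```

```text
clock: 4.37
tcp_pos: [528.6, -137.0, 138.6]
tool_rot: [[-0.999, 0.038, -0.0], [0.038, 0.999, 0.0], [0.0, 0.0, -1.0]]
contact_force: [-0.1, -0.2, 0.1]
opening: 91.7
finger_force: 0.0
clock: 4.87
tcp_pos: [531.0, -138.2, 244.2]
tool_rot: [[-0.999, 0.038, 0.008], [0.038, 0.999, -0.001], [-0.008, -0.001, -1.0]]
contact_force: [0.6, 0.7, 0.2]
opening: 92.0
finger_force: 0.0
[-0.27  0.31  0.56  1.78 -0.18  1.1   1.88]
turn [-0.007  0.006 -1.571] shift [ -0.8 -96.9  -5.7] from [ 531.  -138.2  244.2]
turn [-0.007  0.006 -1.571] shift [ -0.8 -96.9  -5.7] from [ 531.  -138.2  244.2]
```

```bash
python3 -m creep '{"commands":[[0,0,0.12,1.5,-67,-6,50],[0,0,0.24,1.5,-67,-6,50],[0,0,0.36,1.5,-67,-6,50],[0,0,0.48,1.5,-67,-6,50],[0,0,0.6,1.5,-67,-6,50],[0,0,0.72,1.5,-67,-6,50],[0,0,0.84,1.5,-67,-6,50],[0,0,0.96,1.5,-67,-6,50],[0,0,1.08,1.5,-67,-6,50],[0,0,1.2,1.5,-67,-6,50],[0,0,1.32,1.5,-67,-6,50],[0,0,1.44,1.5,-67,-6,50],[0,0,1.571,1.5,-67,-6,50],[0,0,1.571,1.5,-67,-6,50],[0,0,1.571,1.5,-67,-6,50],[0,0,1.571,1.5,-67,-6,50]]}'; python3 look.py a2; python3 -c "
from h import *
print(sensors.state()['qpos'].round(2))
plan([527,-205,145],-2.2)"
```

```text
clock: 6.2
tcp_pos: [524.6, -203.9, 244.9]
tool_rot: [[0.034, 0.999, 0.0], [0.999, -0.034, 0.0], [0.0, 0.0, -1.0]]
contact_force: [0.1, -0.3, 0.8]
opening: 50.1
finger_force: 0.0
[-0.4   0.43  0.97  1.75 -0.38  1.16  0.64]
turn [ 0.    -0.     0.003] shift [-0.9  2.5 99.9] from [ 524.5 -204.   244.9]
```

View pics/a2.png

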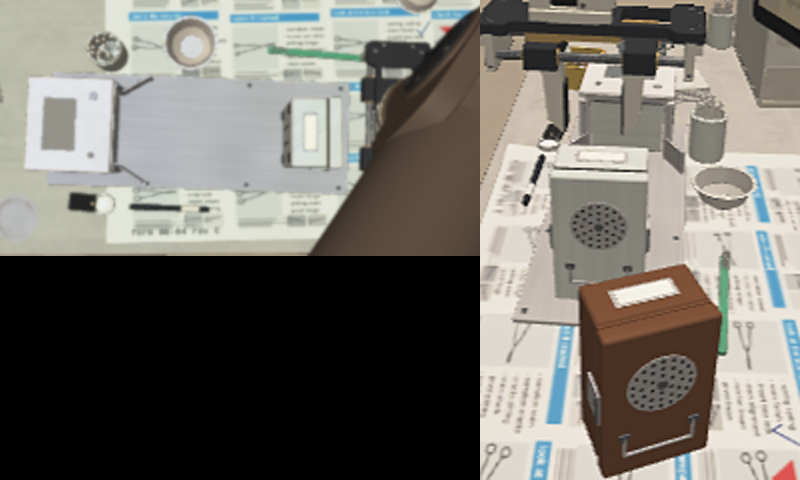

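The container now stands square to the deck (top view, columns 283–342), and the fingers are behind its lid side. I lower them and start a slow push.

```bash
python3 -m creep '{"commands":[[0,0,0.003,-1,2.5,35,50],[0,0,0.003,-1,2.5,65,50],[0,0,0.003,-1,2.5,85,50],[0,0,0.003,-1,2.5,98,50],[0,0,0.003,-1,2.5,98,50],[0,0,0.003,-1,2.5,98,50]]}'; python3 -m creep '{"commands":[[0,0,0,8,0,0,50],[0,0,0,14,0,0,50],[0,0,0,19,0,0,50],[0,0,0,24,0,0,50],[0,0,0,29,0,0,50],[0,0,0,34,0,0,50],[0,0,0,39,0,0,50],[0,0,0,44,0,0,50]]}'
```

```text
clock: 6.8
tcp_pos: [527.0, -205.4, 147.0]
tool_rot: [[0.041, 0.999, -0.0], [0.999, -0.041, -0.0], [-0.0, -0.0, -1.0]]
contact_force: [0.6, -0.0, 0.3]
opening: 50.0
finger_force: 0.0
clock: 7.47
tcp_pos: [528.9, -160.6, 146.8]
tool_rot: [[0.041, 0.999, 0.0], [0.999, -0.041, 0.0], [0.0, 0.0, -1.0]]
contact_force: [-0.1, -1.3, 2.6]
opening: 50.0
finger_force: 0.9
```

```bash
python3 -m creep '{"commands":[[0,0,0,5,0,0,50],[0,0,0,10,0,0,50],[0,0,0,15,0,0,50],[0,0,0,20,0,0,50],[0,0,0,25,0,0,50],[0,0,0,30,0,0,50],[0,0,0,35,0,0,50],[0,0,0,40,0,0,50],[0,0,0,45,0,0,50],[0,0,0,50,0,0,50],[0,0,0,50,0,0,50],[0,0,0,50,0,0,50],[0,0,0,50,0,0,50],[0,0,0,50,0,0,50]]}'; python3 look.py a3
```

```text
clock: 8.63
tcp_pos: [530.9, -111.5, 146.8]
tool_rot: [[0.042, 0.999, 0.0], [0.999, -0.042, -0.0], [-0.0, 0.0, -1.0]]
contact_force: [0.0, 0.5, 1.1]
opening: 50.3
finger_force: 0.0
```

View pics/a3.png

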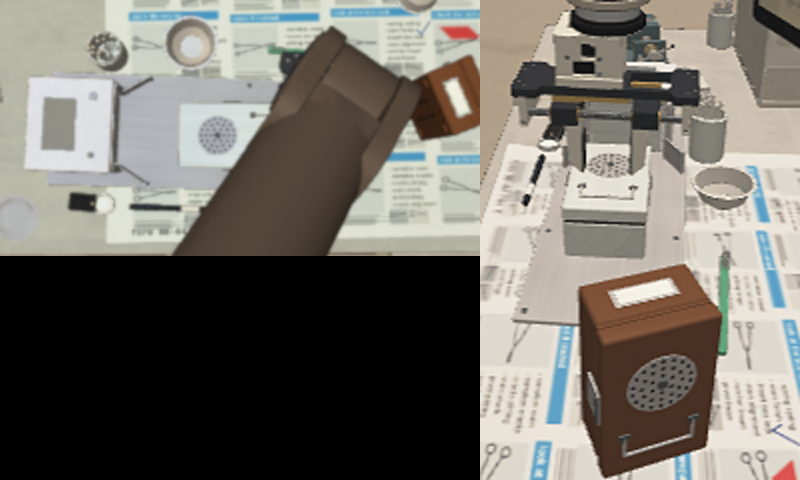

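The container fell onto its feet, lid up and in line with the feed. In the top view its front edge is at column 178 and its long sides are parallel to the deck. Next I go behind the rear end, low.

```bash
python3 -m creep '{"commands":[[0,0,0,-15,0,0,50],[0,0,0,-30,0,0,50],[0,0,0,-32,0,20,50],[0,0,0,-32,0,50,50],[0,0,0,-32,0,75,50],[0,0,0,-32,0,90,50],[0,0,0,-32,0,97,50],[0,0,0,-32,0,97,50],[0,0,0,-32,0,97,50]]}'; python3 -m creep '{"commands":[[0,0,0,6,0,0,50],[0,0,0,12,0,0,50],[0,0,0,18,0,0,50],[0,0,0,24,0,0,50],[0,0,0,30,0,0,50],[0,0,0,36,0,0,50],[0,0,0,42,0,0,50],[0,0,0,48,0,0,50],[0,0,0,54,0,0,50],[0,0,0,60,0,0,50],[0,0,0,60,0,0,50]]}'; python3 look.py a4
```

```text
clock: 9.48
tcp_pos: [529.8, -143.6, 50.2]
tool_rot: [[0.042, 0.999, 0.0], [0.999, -0.042, -0.0], [-0.0, 0.0, -1.0]]
contact_force: [0.7, 0.9, 0.7]
opening: 50.3
finger_force: 0.0
clock: 10.4
tcp_pos: [532.3, -82.6, 49.9]
tool_rot: [[0.041, 0.999, 0.0], [0.999, -0.041, -0.001], [-0.001, 0.0, -1.0]]
contact_force: [-0.1, -0.0, 0.4]
opening: 50.2
finger_force: 0.0
```

View pics/a4.png

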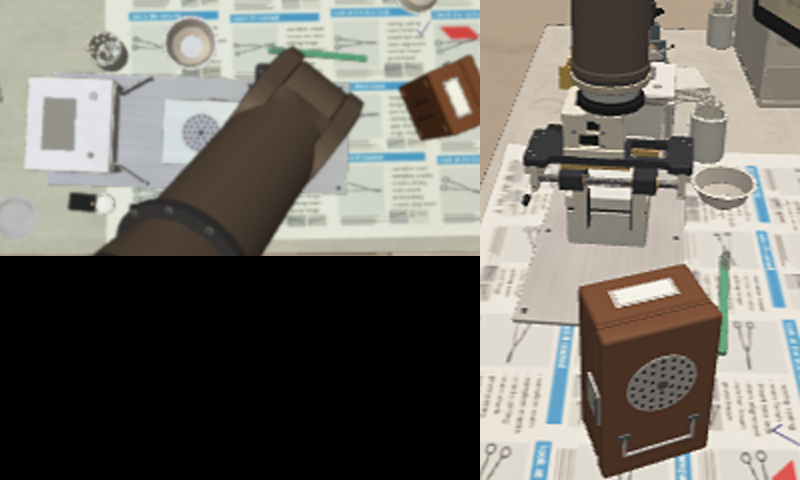

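The container is still square and moving; its front edge is now at column 162, which is about y=103. I keep pushing.

```bash
python3 -m creep '{"commands":[[0,0,0,6,0,0,50],[0,0,0,12,0,0,50],[0,0,0,18,0,0,50],[0,0,0,24,0,0,50],[0,0,0,30,0,0,50],[0,0,0,36,0,0,50],[0,0,0,42,0,0,50],[0,0,0,48,0,0,50],[0,0,0,54,0,0,50],[0,0,0,60,0,0,50]]}'; python3 -m creep '{"commands":[[0,0,0,6,0,0,50],[0,0,0,12,0,0,50],[0,0,0,18,0,0,50],[0,0,0,24,0,0,50],[0,0,0,30,0,0,50],[0,0,0,36,0,0,50],[0,0,0,42,0,0,50],[0,0,0,48,0,0,50],[0,0,0,54,0,0,50],[0,0,0,60,0,0,50]]}';python3 look.py a5
```

```text
clock: 11.33
tcp_pos: [534.5, -23.0, 49.8]
tool_rot: [[0.041, 0.999, 0.0], [0.999, -0.041, -0.001], [-0.001, 0.0, -1.0]]
contact_force: [0.2, -4.5, 1.3]
opening: 49.7
finger_force: 2.6
clock: 12.17
tcp_pos: [536.8, 36.1, 49.8]
tool_rot: [[0.042, 0.999, 0.0], [0.999, -0.042, -0.001], [-0.001, 0.0, -1.0]]
contact_force: [-0.1, -7.3, 1.0]
opening: 50.1
finger_force: 3.9
```

View pics/a5.png

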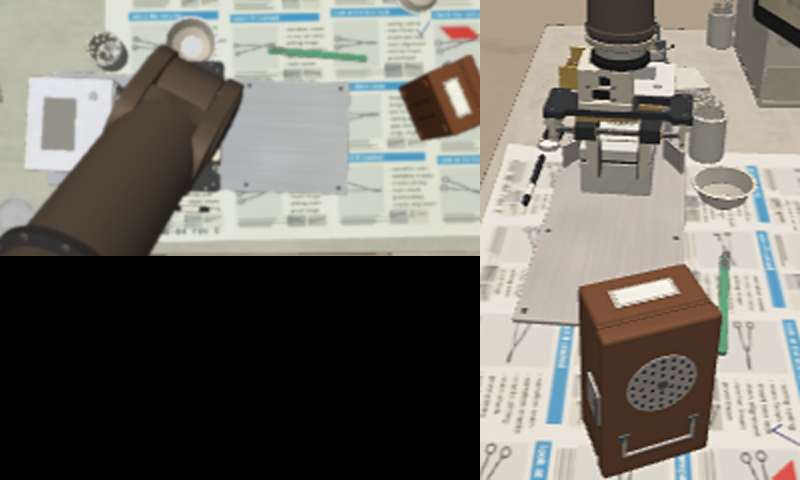

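The container is between the guides and lifting the flap, at 7 N, which is normal. I continue, and slow down near the stops.

```bash
python3 -m creep '{"commands":[[0,0,0,5,0,0,50],[0,0,0,10,0,0,50],[0,0,0,15,0,0,50],[0,0,0,20,0,0,50],[0,0,0,25,0,0,50],[0,0,0,30,0,0,50],[0,0,0,35,0,0,50],[0,0,0,40,0,0,50],[0,0,0,45,0,0,50]]}';python3 -m creep '{"commands":[[0,0,0,3,0,0,50],[0,0,0,6,0,0,50],[0,0,0,8,0,0,50],[0,0,0,10,0,0,50]]}'
```

```text
clock: 13.02
tcp_pos: [538.5, 81.2, 49.8]
tool_rot: [[0.042, 0.999, -0.0], [0.999, -0.042, -0.001], [-0.001, -0.0, -1.0]]
contact_force: [-0.1, -7.5, 1.0]
opening: 49.6
finger_force: 3.5
clock: 13.35
tcp_pos: [539.0, 91.1, 49.8]
tool_rot: [[0.042, 0.999, -0.0], [0.999, -0.042, -0.001], [-0.001, -0.0, -1.0]]
contact_force: [0.5, -7.1, 2.4]
opening: 50.0
finger_force: 3.5
```

```bash
python3 -m creep '{"commands":[[0,0,0,2,0,0,50],[0,0,0,4,0,0,50],[0,0,0,6,0,0,50]]}';python3 -m creep '{"commands":[[0,0,0,2,0,0,50],[0,0,0,4,0,0,50]]}';python3 -m creep '{"commands":[[0,0,0,1.5,0,0,50],[0,0,0,3,0,0,50]]}'
```

```text
clock: 13.6
tcp_pos: [539.2, 97.0, 49.8]
tool_rot: [[0.042, 0.999, -0.0], [0.999, -0.042, -0.001], [-0.001, -0.0, -1.0]]
contact_force: [-0.3, -7.2, 2.8]
opening: 50.3
finger_force: 3.5
clock: 13.77
tcp_pos: [539.4, 101.0, 49.8]
tool_rot: [[0.042, 0.999, -0.0], [0.999, -0.042, -0.001], [-0.001, -0.0, -1.0]]
contact_force: [-0.9, -7.2, 2.3]
opening: 50.3
finger_force: 3.5
clock: 13.93
tcp_pos: [539.4, 102.1, 49.8]
tool_rot: [[0.043, 0.999, -0.0], [0.999, -0.043, -0.003], [-0.003, 0.0, -1.0]]
contact_force: [0.3, -17.6, 2.3]
opening: 50.3
finger_force: 8.7
```

```bash
python3 -m creep '{"commands":[[0,0,0,1,0,0,50],[0,0,0,1,0,0,50],[0,0,0,1,0,0,50]]}'; python3 -m creep '{"commands":[[0,0,0,-3,0,0,50],[0,0,0,-8,0,0,50],[0,0,0,-25,0,0,50],[0,0,0,-60,0,0,50],[0,0,0,-90,0,-20,50],[0,0,0,-120,0,-60,50],[0,0,0,-150,0,-100,50],[0,0,0,-180,0,-140,50],[0,0,0,-220,0,-180,50],[0,0,0,-260,0,-200,50],[0,0,0,-300,0,-200,50],[0,0,0,-300,0,-200,50],[0,0,0,-300,0,-200,50],[0,0,0,-300,0,-200,50]]}'; python3 look.py a6
```

```text
clock: 14.18
tcp_pos: [539.4, 102.0, 49.8]
tool_rot: [[0.043, 0.999, -0.0], [0.999, -0.043, -0.004], [-0.004, 0.0, -1.0]]
contact_force: [-0.9, -15.3, 3.1]
opening: 50.0
finger_force: 8.0
clock: 15.35
tcp_pos: [527.3, -195.7, 250.5]
tool_rot: [[0.044, 0.999, 0.002], [0.999, -0.044, 0.001], [0.001, 0.002, -1.0]]
contact_force: [-0.0, 0.6, -1.9]
opening: 50.1
finger_force: 0.0
```

View pics/a6.png

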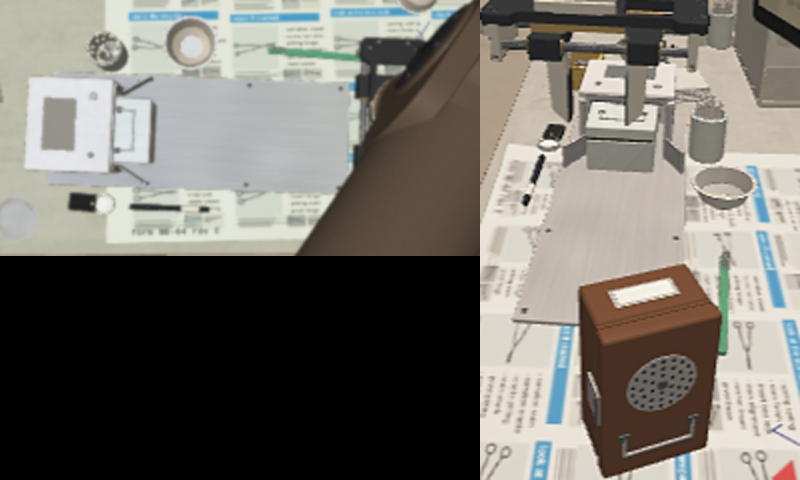

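The container is inside the reader, lid up and square. Its rear edge is at column 155, which is about y=113, exactly the home position. The bystander objects look undisturbed.

```bash
python3 -c "
from h import *
print(atz('top',(110+155/1.6,110+132/1.6),82))
from cell import job_done
print(job_done())"
```

```text
[532.34314759 104.65360683  82.        ]
the job is handed in; nothing more can be done
None
```

I tipped the container onto its feet, lid up, slid it through the flap until resistance rose from 7 N to about 16 N as at the stops, released it, and handed the job in at about 15.5 s. The finger position puts its rear end at about y=112 mm (home is 113), though one rough camera reading taken just before hand-in gave about 105; no result came back.

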